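# Hang the sanitised beater sleeve on the drying rack with the carrying rod

## Robot

A 7-joint arm with a two-finger parallel gripper is mounted at the origin on the work surface. World frame = base frame: x ahead of the robot, y to its left, z up, the work surface at z = 0. Lengths are in m, angles in degrees, forces in N, time in s.
With the tool pointing down it reaches from about 0.35 to 0.9 m from the base axis. Payload 19.9 kg.
Tool frame: the origin (TCP) lies between the finger pads; the fingertips stand 8 mm ahead of it and the grasp point (between the pads) lies 11 mm behind it; z points along the fingers, y is the direction in which the jaws open and shut (so a half turn about z gives the same grasp; the last joint's range is limited). The gripper opens to 85 mm and grips with 20 to 120 N. Pads are 22 mm wide; open, the fingers measure 114 mm over their backs; the gripper's body (76 mm by 85 mm) begins 54 mm behind the grasp point. The pads swing forward as they close: fully open they stand 13 mm farther back than shut.
Start: joints at [-74.742, 23.915, -0.59, 92.452, 0.269, 63.638, -3.037], TCP at [0.189, 0.596, 0.239] pointing down, gripper open.
Joint ranges: [-161.28, 161.28], [-22.2, 115.67], [-73.04, 71.86], [3.21, 147.25], [-68.34, 248.33], [10.77, 114.83], [-161.83, 161.83]. Speed limits (degrees/s): [108.29, 108.29, 136.94, 136.94, 172.46, 172.46, 172.46].

## Interface

Orientations are given as [roll, pitch, yaw] about the fixed x, y, z axes, in that order (R = Rz(yaw) Ry(pitch) Rx(roll)).
In Python, from plant import ctrl, optics, sign_off, find_in, trace gives the robot as it stands. The module is installed in compiled form; this text tells all that it offers.
- The arm moves only by the tool servo_tool, never from a script. Its argument "plan" is text: rows parted by semicolons, each of 5 numbers parted by spaces: the opening, from -1 (shut) to 1 (fully open), then the shift along the tool's x, y, z in mm, then the turn about the tool's z in degrees. A call has 1 to 8 rows; each row shifts and turns the pose as measured when the row begins, along the tool's axes as they then stand; what a row does not reach is not made up. A row lasts 1/8 s, in which the tool goes at most 62.5 mm and 10.7 degrees, less where a joint would pass 70% of its speed; a pose out of reach is approached as far as the arm can. A call with a gripper value outside its range is refused whole. The fingers move at their own pace and stop on an object; the grip force is fixed at half the most. Time passes only in rows, so rows that do not move let the fingers close. It gives the time, the measured TCP pose, the force and the opening at its end, in the units of the state.
- ctrl.get_state(): the state, without advancing time (a new reading comes with each control period).
- optics.read_camera(name): name is "scene" or "top" or "wrist"; returns the picture (480x640x3 uint8, red, green, blue); there is no depth.
- optics.camera_model(name): a dict with "fx", "fy", "cx", "cy" (pixels), "position" and "orientation" of the camera in the world. Camera axes: x right, y down, z forward; pixel columns grow to the right and rows downward; lengths in m; the calibration is good to about 2 mm. A picture is of the moment at which its call begins: read the wrist's pose just before it. camera_model takes no time and is no camera call; for the wrist camera it gives the pose at the moment of the call.
- sign_off(): hands the job in, once; it reports no verdict.
Trained networks look in the newest picture that a camera, given by its name, has taken for a name from the list of things; names that differ only in an ending like _2 or _b are one class to them, and where a whole thing is asked for, a point or a joint stands for the part that bears it (a point fixed in the world has none). Each returns a list of dicts, best first, with "p" (0 to 1); they miss things now and then, are a little off and sometimes report something else, mostly with a low value. They report only what shows in the picture. A call takes as long as a camera call. They do not tell look-alikes from the thing itself.
- find_in(camera, label): "point" ([column, row] in pixels, amid what is visible of it).
- trace(camera, label): "pixels" (480x640 bool, what is visible of it) and "point" ([column, row] in pixels, amid what is visible of it).
The state is a dict: "t": time; "joints": joint angles; "qd": joint speeds; "tau": joint torques, N m; "eef_pos": TCP position; "ee_rot": TCP orientation; "contact_force": force on the tool from outside, world axes, zero at the start; "moment": the same for the moment, N m; "grip_width": finger opening in m.
Only numpy, scipy, OpenCV 4.12 (cv2) and the standard library are available. Lean on these libraries where they do the work, as an engineer would, in place of code of your own. Each camera call takes 0.05 s, during which the arm holds its last target. There are 200 camera calls.

## Task

The freshly sanitised beater sleeve is lying in the tilted bin and must not be touched by the gripper. Take the carrying rod out of the drying rack by its handle, thread it through the sleeve's bore from the bin's low front end and push until you feel the sleeve up against the bin's springy back stop and pressed firmly home on the rod's collar, without ramming it; then lift the sleeve out on the rod and lay the rod back in both notches of the rack, handle on the same side as before, the sleeve hanging between the two forks. Do not let the sleeve drop onto the counter, and leave the parfait glass, the disher and the tongs alone.

Things in the scene. Friction and masses are not known exactly. Their poses are not given: they have to be found in the camera images.
- sleeve: White plastic tube 50 mm long with a flange at each end (46 mm across, 8 mm thick; tube 34 mm across), through bore 15 mm wide. Origin at its centre, x along the bore, pointing uphill, away from the bin's low front. Lies loose in the bin, bore sloping 11 to 24 degrees, centre about 125 mm up. A push of under 2.5 N slides it 2 to 28 mm uphill, to the bin's back stop. About 90 g.
- rod_grip (a point): Centre of the carrying rod's black handle, 46 x 14 x 24 mm (x, y, z). x runs along the rod's axis from handle to tip, z is up as it lies in the rack. Past the handle the rod is 12 mm thick steel, with a collar 24 mm across and 5 mm thick from x = 47 to 52 mm; tip at x = 152 mm (last 5 mm tapered to 5 mm). About 170 g.
- rod: The carrying rod: its origin is the point on the rod's axis on the collar's tip-side face, 52 mm from the handle's centre; the sleeve's end face comes to rest here when it is fully threaded, with 50 mm of rod showing past the sleeve. Same axes as rod_grip.
- rod_tip (a point): Tip end of the carrying rod, 152 mm from the handle's centre. Same axes as rod_grip.
- rack: Fixed steel drying rack: base 160 x 90 x 8 mm and two forks 6 mm thick at x = -47.5 and +47.5 mm with V notches open upward (44 mm wide at the top, 111 mm up). Origin on the counter under its middle. A seated rod lies level along +x at y = 0, 90 mm up: handle outside the fork at -x with its centre at x = -82.5 mm, collar face at x = -30.5, tip at x = 69.5.
- bin_stand: Fixed stand of the tilting bin: base 160 x 140 x 10 mm and two upright cheeks 36 mm long at y = -56 and +56 mm reaching 137 mm up. Origin on the counter under the bin's pivot, which runs along y, 125 mm up, through the resting sleeve's centre. x points uphill, from the bin's open low front to its back.
- bin (a joint): Tilt of the steel bin, rad: 0 level, growing as its front tips down; held by friction (1.2 N m). V trough 154 x 74 mm, sides as high as the bore's axis. Low bars before and behind the sleeve end 17 mm below the axis; a rod passes above them. The rear bar is the back stop, stiffly sprung (4 N/mm, 8 mm travel); its setting is not reported. End wall 116 mm uphill of the pivot, 14 mm above the axis.
- parfait: Tall clear footed parfait glass, standing, 170 mm tall, 72 mm across at the rim. Origin at the centre of its foot. Leave alone.
- disher: Pewter-grey ice cream disher lying flat, 200 mm long, bowl (56 mm across) at its +x end, handle to -x. Origin near its middle, on the counter. Leave alone.
- tongs: Chrome serving tongs lying flat, 205 mm long along x, 52 mm wide. Origin at the middle, on the counter. Leave alone.
Things that resemble listed ones, but are neither listed nor needed, are in the scene too. Leave any orange or red look-alike of the rack alone.

How it is judged (in metres and radians):
On the way, in this order (a step that is already met when the one before it is completed fails the run):
1. the sleeve is pressed home on the rod's collar against the sprung back stop (x of sleeve in the frame of rod between 0.018 and 0.0285 m and contact force between rod and sleeve above 3 N), for 0.05 s.
2. the sleeve is threaded on the rod up to its collar (within about 10 mm) and carried clear above the bin on it (x of sleeve in the frame of rod between 0.018 and 0.035 m and y of sleeve in the frame of rod between -0.006 and 0.006 m and z of sleeve in the frame of rod between -0.006 and 0.006 m and contact force between sleeve and bin_stand below 0.02 N and height (world z) of sleeve above 0.15 m), for 0.2 s.
At the end, for the whole second after the job is handed in: The rod lies released in both V notches of the rack (handle centre and tip within 6 mm of the seated line in y and z, within 11 mm along it, handle on its original side) and the sleeve hangs at rest on it between the forks, its bore axis within 0.12 rad of the rod's (x of sleeve in the frame of rod between 0.018 and 0.06 m and distance between sleeve and rack below 0.11 m and angle between the x axis of sleeve and the x axis of rod, either way round below 0.12 rad and x of rod_grip in the frame of rack between -0.0935 and -0.0715 m and y of rod_grip in the frame of rack between -0.006 and 0.006 m and z of rod_grip in the frame of rack between 0.084 and 0.096 m and y of rod_tip in the frame of rack between -0.006 and 0.006 m and z of rod_tip in the frame of rack between 0.084 and 0.096 m and linear speed of sleeve below 0.03 m/s); the robot touches nothing.
It fails at once if the gripper touches the sanitised sleeve (contact force between any of the fingers, the arm and sleeve above 0.3 N).
It fails at once if the rod is rammed hard against the sleeve (contact force between rod and sleeve above 25 N).
It fails at once if the sleeve falls to the counter (height (world z) of sleeve below 0.045 m).
It fails at once if the parfait glass, the disher or the tongs are disturbed (distance of any of parfait, disher, tongs from where it was at the start of the episode above 0.02 m or angle between parfait's own z axis and vertical above 0.3 rad).
It also fails if it takes over 72 s, if anything falls off the work surface, if the arm or the gripper's body presses on something with over 40 N, if the wrist force passes 120 N, or if a joint passes its speed limit or range.

## Working session

There is one attempt and no reset: what is moved stays moved. The work goes in short steps, Python scripts to look and compute and a tool call to move; the robot and the scene stay as the last step left them, time stands still between calls to the robot, and variables do not carry over. Pictures are saved under pics/ and viewed, about 8 in all and at most 12, crops included, and the job is handed in when it is done.

Besides the shell and the picture viewer there is one more tool, called after "Call:" by a JSON object that holds its "api" and its "payload", one argument or row to a line. servo_tool: Moves the arm, as the interface text tells. Its arguments: {"type":"object","properties":{"plan":{"type":"string"}},"required":["plan"]}

```bash
mkdir -p pics; cat > h.py <<'E'
from plant import ctrl, optics, sign_off, find_in, trace
import numpy as np, cv2
from scipy.spatial.transform import Rotation as R
def snap(cam,name,crop=None,scale=1):
    im=optics.read_camera(cam)
    o=im if crop is None else im[crop[1]:crop[3],crop[0]:crop[2]]
    if scale!=1:o=cv2.resize(o,None,fx=scale,fy=scale,interpolation=cv2.INTER_CUBIC)
    cv2.imwrite('pics/'+name,o[:,:,::-1]); return im
def rot(o):
    o=np.array(o,float)
    if o.shape==(3,3): return o
    if o.size==4: return R.from_quat(o).as_matrix()
    return R.from_euler('xyz',o,degrees=True).as_matrix()
def ray(cam,px):
    m=optics.camera_model(cam); d=np.array([(px[0]-m['cx'])/m['fx'],(px[1]-m['cy'])/m['fy'],1])
    return np.array(m['position']),rot(m['orientation'])@d
def atz(cam,px,z):
    p,d=ray(cam,px); return p+d*(z-p[2])/d[2]
def proj(cam,P):
    m=optics.camera_model(cam); q=(np.atleast_2d(P)-np.array(m['position']))@rot(m['orientation'])
    return np.c_[m['fx']*q[:,0]/q[:,2]+m['cx'],m['fy']*q[:,1]/q[:,2]+m['cy']]
def tri(a,pa,b,pb):
    p,d=ray(a,pa);q,e=ray(b,pb); d/=np.linalg.norm(d);e/=np.linalg.norm(e)
    s=np.linalg.lstsq(np.c_[d,-e],q-p,rcond=None)[0]; x,y=p+d*s[0],q+e*s[1]
    return (x+y)/2,np.linalg.norm(x-y)
E
python3 - <<'E'
from h import *
for c in('scene','top'):
    m=optics.camera_model(c);print(c,m)
    im=snap(c,c+'1.png')
    for l in ('sleeve','rod_grip','rod','rod_tip','rack','bin_stand','bin','parfait','disher','tongs'):
        print(l,[(np.round(d['point']).tolist(),round(d['p'],2)) for d in find_in(c,l)])
print(ctrl.get_state())
E
```

```text
scene {'fx': 620.9982113032, 'fy': 620.9982113032, 'cx': 315.9585419551027, 'cy': 237.81479577180784, 'position': array([1.16632562, 0.85136962, 0.94184963]), 'orientation': array([-128.37725469,   -0.51074702,  144.99685588])}
sleeve [([244.0, 185.0], 0.64)]
rod_grip [([393.0, 303.0], 0.76)]
rod [([392.0, 300.0], 0.6)]
rod_tip [([399.0, 304.0], 0.7)]
rack [([496.0, 360.0], 0.62), ([366.0, 330.0], 0.59), ([462.0, 281.0], 0.58)]
bin_stand [([228.0, 207.0], 0.71)]
bin [([216.0, 176.0], 0.86), ([358.0, 433.0], 0.64)]
parfait [([246.0, 287.0], 0.7)]
disher [([280.0, 165.0], 0.92)]
tongs [([361.0, 431.0], 0.83)]
top {'fx': 575.483919407665, 'fy': 575.483919407665, 'cx': 320.7658064994182, 'cy': 228.51705062698835, 'position': array([ 0.38750394, -0.0382694 ,  1.63164625]), 'orientation': array([-174.68617443,    0.58632461,  -91.44658627])}
sleeve [([406.0, 203.0], 0.84)]
rod_grip [([232.0, 222.0], 0.85)]
rod [([233.0, 224.0], 0.63), ([206.0, 186.0], 0.18)]
rod_tip [([228.0, 222.0], 0.53)]
rack [([246.0, 314.0], 0.71), ([244.0, 222.0], 0.66), ([170.0, 276.0], 0.55)]
bin_stand [([415.0, 196.0], 0.76), ([228.0, 222.0], 0.23)]
bin [([427.0, 193.0], 0.59)]
parfait [([296.0, 144.0], 0.61)]
disher [([471.0, 273.0], 0.79)]
tongs [([198.0, 176.0], 0.53)]
{'t': 1.1, 'joints': array([-74.74441734,  23.9151845 ,  -0.58880843,  92.45166191,
         0.2697153 ,  63.63908959,  -3.03580734]), 'qd': array([-0.0917556 ,  0.05342165,  0.03651626, -0.08920305, -0.07626303,
        0.06820198,  0.1118907 ]), 'tau': array([ 1.13833437e-03, -8.64223337e+01,  6.78886268e-01, -4.35201073e+01,
        1.92440185e-02,  2.36423890e-03,  1.72485386e-05]), 'eef_pos': array([0.1893355 , 0.59561684, 0.23926694]), 'ee_rot': array([-1.79995595e+02,  3.20705579e-03,  1.62366650e+02]), 'contact_force': array([ 0.20863593, -0.00235359, -0.21071422]), 'moment': array([-0.00467137,  0.02341331, -0.01259031]), 'grip_width': 0.08504220999634393}
```

View images.

View pics/scene1.png

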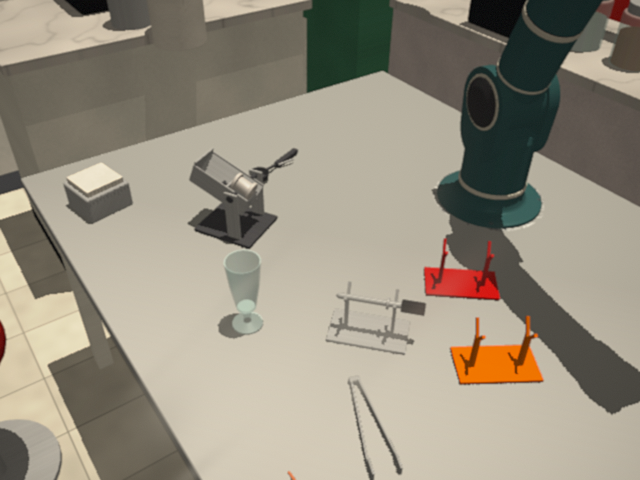

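View pics/top1.png

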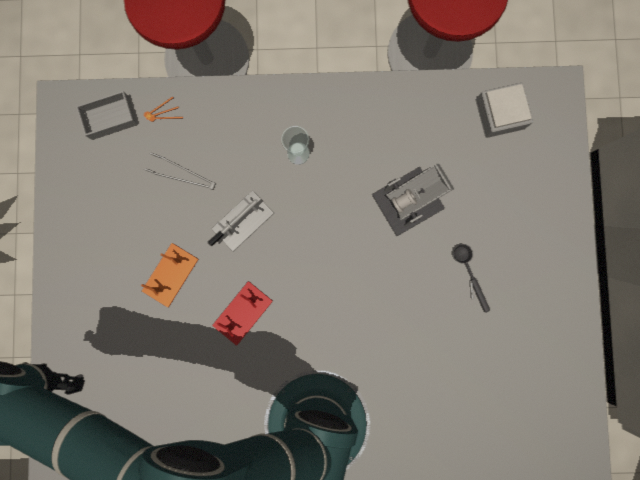

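The pictures show three racks. In the top view the orange one is at (170,276), the red one at (246,314), and the grey one at (244,222) carries the rod. Its black handle is at about (216,238) and its tip at about (265,202), so the grey one is meant. The bin is at (415,196), with its low front to the lower left and its high end at about (440,180). The tool only turns about its own z axis, so I'll level the bin by pressing on its end wall before threading. First I need rough coordinates.

```bash
python3 - <<'E'
from h import *
for c in('top','scene'):
    optics.read_camera(c)
    for l in ('rod_grip','rack','bin','bin_stand','sleeve'):
        for d in trace(c,l)[:3]:
            m=d['pixels'].astype(np.uint8); 
            if m.sum()<5: continue
            print(c,l,round(d['p'],2),np.round(d['point']),m.sum(),np.round(cv2.boxPoints(cv2.minAreaRect(cv2.findNonZero(m)))).tolist())
for px,z in (((216,238),.09),((265,202),.09),((244,222),0.008),((406,203),.125),((415,196),.01),((440,180),.16),((296,144),0)): print(px,atz('top',px,z).round(3))
print(tri('top',(406,203),'scene',(244,185)))
print(proj('wrist',[[0.19,0.6,0.1]]),optics.camera_model('wrist'))
E
```

```text
top rod_grip 0.68 [230. 221.] 327 [[206.0, 241.0], [252.0, 198.0], [257.0, 203.0], [211.0, 246.0]]
top rack 0.75 [244. 219.] 1438 [[211.0, 228.0], [251.0, 190.0], [273.0, 213.0], [233.0, 251.0]]
top rack 0.6 [171. 276.] 1841 [[138.0, 289.0], [170.0, 241.0], [199.0, 259.0], [167.0, 308.0]]
top rack 0.39 [192. 182.] 131 [[146.0, 169.0], [153.0, 153.0], [216.0, 183.0], [208.0, 199.0]]
top bin 0.97 [424. 190.] 1604 [[382.0, 191.0], [434.0, 157.0], [456.0, 189.0], [404.0, 223.0]]
top bin_stand 0.6 [414. 197.] 2955 [[370.0, 193.0], [434.0, 155.0], [460.0, 198.0], [396.0, 236.0]]
top bin_stand 0.44 [468. 266.] 622 [[450.0, 247.0], [468.0, 241.0], [491.0, 310.0], [473.0, 316.0]]
top sleeve 0.81 [403. 200.] 316 [[390.0, 199.0], [409.0, 188.0], [418.0, 202.0], [399.0, 213.0]]
scene rod_grip 0.79 [399. 304.] 594 [[336.0, 304.0], [337.0, 291.0], [424.0, 301.0], [423.0, 314.0]]
scene rack 0.95 [462. 283.] 2397 [[423.0, 296.0], [425.0, 238.0], [501.0, 241.0], [498.0, 299.0]]
scene rack 0.94 [496. 363.] 3489 [[449.0, 319.0], [539.0, 315.0], [542.0, 382.0], [451.0, 385.0]]
scene rack 0.59 [368. 330.
[... 243 characters left out ...]
1.0, 185.0], [257.0, 259.0]]
scene sleeve 0.59 [243. 186.] 396 [[228.0, 187.0], [237.0, 171.0], [259.0, 184.0], [249.0, 200.0]]
(216, 238) [0.513 0.256 0.09 ]
(265, 202) [0.607 0.123 0.09 ]
(244, 222) [0.563 0.192 0.008]
(406, 203) [ 0.59  -0.253  0.125]
(415, 196) [ 0.624 -0.295  0.01 ]
(440, 180) [ 0.642 -0.338  0.16 ]
(296, 144) [0.787 0.04  0.   ]
(array([ 0.59097285, -0.2538189 ,  0.12201537]), np.float64(0.002230085785499927))
[[315.52486203 223.82177055]] {'fx': 354.8872346611896, 'fy': 354.8872346611896, 'cx': 310.4088419787997, 'cy': 235.02464898477024, 'position': array([0.11999043, 0.61776384, 0.3734176 ]), 'orientation': array([ 1.63419197e+02, -4.14795124e-02,  7.23715495e+01])}
```

Call:
{"api": "servo_tool", "payload": {
  "plan": "-1 0 0 -20 10; -1 0 0 -20 10; -1 0 0 -20 10; -1 0 0 -10 9.5"
}}

```text
t: 2.2
eef_pos: [0.1894, 0.5952, 0.3104]
ee_rot: [-179.9, 0.1, 121.7]
contact_force: [-1.0, -0.3, 0.4]
grip_width: 0.0122
```

```bash
cat >> h.py <<'E'
def go(x,y,z=None,yaw=None):
    "print tool-frame shift (mm) to a world TCP target, and turn"
    s=ctrl.get_state(); p=np.array(s['eef_pos']); Rm=rot(s['ee_rot'])
    t=np.array([x,y,p[2] if z is None else z]); v=Rm.T@(t-p)*1000
    dy=0 if yaw is None else (s['ee_rot'][2]-yaw+180)%360-180
    print('t',round(s['t'],2),'pos',p.round(4),'rpy',np.round(s['ee_rot'],2),'F',np.round(s['contact_force'],1),'w',round(s['grip_width'],4),'| shift',v.round(1),'turn',round(dy,1))
E
python3 -c "
from h import *
go(.654,-.351,.30)"
```

```text
t 2.2 pos [0.1894 0.5952 0.3104] rpy [-1.7991e+02  6.0000e-02  1.2169e+02] F [-1.  -0.3  0.4] w 0.0122 | shift [-1049.1  -101.8    11.7] turn 0
```

Call:
{"api": "servo_tool", "payload": {
  "plan": "-1 -58 -5.6 0 0; -1 -58 -5.6 0 0; -1 -58 -5.6 0 0; -1 -58 -5.6 0 0; -1 -58 -5.6 0 0; -1 -58 -5.6 0 0; -1 -58 -5.6 0 0; -1 -58 -5.6 0 0"
}}

```text
t: 3.2
eef_pos: [0.3978, 0.1668, 0.3114]
ee_rot: [179.9, -0.1, 121.8]
contact_force: [1.1, 0.3, 0.6]
grip_width: 0.0005
```

Call:
{"api": "servo_tool", "payload": {
  "plan": "-1 -58 -5.6 0 0; -1 -58 -5.6 0 0; -1 -58 -5.6 0 0; -1 -58 -5.6 0 0; -1 -58 -5.6 0 0; -1 -58 -5.6 0 0; -1 -58 -5.6 0 0; -1 -58 -5.6 0 0"
}}

```text
t: 4.2
eef_pos: [0.611, -0.2639, 0.3117]
ee_rot: [179.5, -0.1, 122.2]
contact_force: [0.0, 1.1, 0.8]
grip_width: -0.0002
```

```bash
python3 -c "
from h import *
go(.654,-.351,.30,123)"
```

```text
t 4.2 pos [ 0.611  -0.2639  0.3117] rpy [ 1.7946e+02 -1.4000e-01  1.2217e+02] F [0.  1.1 0.8] w -0.0002 | shift [-96.7 -10.1  11.4] turn -0.8
```

Call:
{"api": "servo_tool", "payload": {
  "plan": "-1 -50 -5 6 0; -1 -48 -5 6 -0.8; -1 0 0 0 0"
}}

```text
t: 4.58
eef_pos: [0.6557, -0.3591, 0.2965]
ee_rot: [179.6, -0.2, 122.8]
contact_force: [0.2, -0.2, -0.3]
grip_width: 0.0001
```

```bash
python3 - <<'E'
from h import *
m=optics.camera_model('wrist');im=snap('wrist','w1.png');print(m)
np.save('w1.npy',np.r_[m['position'],m['orientation']])
go(.654,-.351,.30,123)
for l in ('sleeve','bin'):
    d=trace('wrist',l)
    for e in d[:2]: print(l,e['p'],e['point'],np.round(cv2.boxPoints(cv2.minAreaRect(cv2.findNonZero(e['pixels'].astype(np.uint8))))).tolist())
E
```

```text
{'fx': 354.8872346611896, 'fy': 354.8872346611896, 'cx': 310.4088419787997, 'cy': 235.02464898477024, 'position': array([ 0.61553546, -0.2989364 ,  0.4309129 ]), 'orientation': array([163.64363717,  -0.45628603,  32.83308915])}
t 4.62 pos [ 0.6559 -0.3574  0.2973] rpy [179.54  -0.18 122.9 ] F [-0.3  0.6 -0.2] w 0.0002 | shift [ 6.4  1.8 -2.7] turn -0.1
sleeve 0.9 [322.0, 58.6] [[291.0, 103.0], [295.0, 11.0], [354.0, 13.0], [350.0, 105.0]]
bin 0.95 [314.8, 139.2] [[244.0, 216.0], [259.0, 13.0], [394.0, 24.0], [379.0, 227.0]]
```

View pics/w1.png

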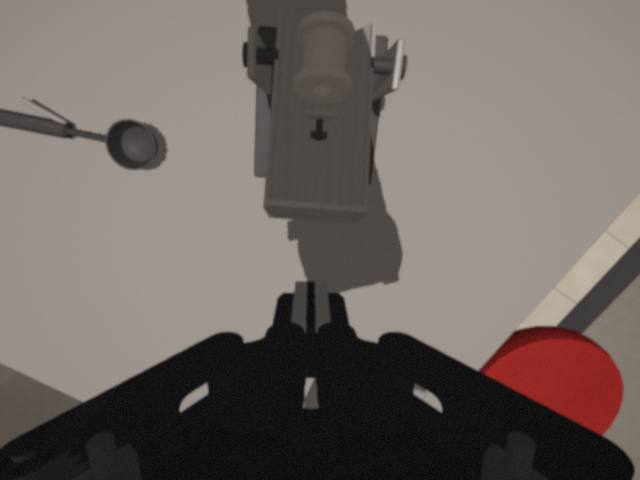

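```bash
python3 - <<'E'
from h import *
from scipy.optimize import least_squares
piv=np.array([.591,-.254,.125])
W=lambda px,z:atz('wrist',px,z)
for th in (11,15,20,24):
    t=np.radians(th);z=.125+.116*np.sin(t)+.014*np.cos(t)
    a,b=W((264,207),z),W((368,211),z); m=(a+b)/2
    n=np.array([-(b-a)[1],(b-a)[0]]); print(th,z.round(4),'wid',np.linalg.norm(a-b).round(4),'mid',m.round(4),'horiz dist',np.linalg.norm((m-piv)[:2]).round(4),'exp',(.116*np.cos(t)-.014*np.sin(t)).round(4),'yaw',np.degrees(np.arctan2(*(m-piv)[1::-1])).round(1),'edge normal',np.degrees(np.arctan2(n[1],n[0])).round(1))
# sleeve flange/axis pts: trunnion ends
for px in ((247,55),(402,63)): print(W(px,.125).round(4))
for px in ((324,18),(322,90)): print(W(px,.135).round(4))
E
```

```text
11 0.1609 wid 0.0815 mid [ 0.6541 -0.3404  0.1609] horiz dist 0.107 exp 0.1112 yaw -53.9 edge normal 120.7
15 0.1685 wid 0.0792 mid [ 0.653  -0.3391  0.1685] horiz dist 0.1053 exp 0.1084 yaw -53.9 edge normal 120.7
20 0.1778 wid 0.0764 mid [ 0.6517 -0.3375  0.1778] horiz dist 0.1033 exp 0.1042 yaw -54.0 edge normal 120.7
24 0.185 wid 0.0743 mid [ 0.6507 -0.3364  0.185 ] horiz dist 0.1017 exp 0.1003 yaw -54.1 edge normal 120.7
[ 0.5457 -0.2727  0.125 ]
[ 0.6514 -0.2105  0.125 ]
[ 0.5832 -0.2206  0.135 ]
[ 0.6094 -0.2629  0.135 ]
```

```bash
python3 -c "
from h import *
go(.6545,-.3377,.2,120.6)"
```

```text
t 4.72 pos [ 0.6565 -0.355   0.2987] rpy [ 1.7943e+02 -1.5000e-01  1.2304e+02] F [-0.5 -0.3  0.5] w -0.0003 | shift [15.3  6.8 98.8] turn 2.4
```

Call:
{"api": "servo_tool", "payload": {
  "plan": "-1 15 7 40 2.4; -1 0 0 40 0; -1 0 0 10 0; -1 0 0 0 0"
}}

```text
t: 5.22
eef_pos: [0.6567, -0.3325, 0.2114]
ee_rot: [179.1, -0.0, 120.9]
contact_force: [-0.4, 0.3, -0.0]
grip_width: -0.0001
```

```bash
python3 -c "
from h import *
go(.6545,-.3377,.147,120.6)"
```

```text
t 5.22 pos [ 0.6567 -0.3325  0.2114] rpy [179.12  -0.   120.89] F [-0.4  0.3 -0. ] w -0.0001 | shift [-3.3 -5.6 64.3] turn 0.3
```

Call:
{"api": "servo_tool", "payload": {
  "plan": "-1 -3 -5 8 0; -1 0 0 6 0; -1 0 0 6 0; -1 0 0 6 0"
}}

```text
t: 5.72
eef_pos: [0.6555, -0.3397, 0.1885]
ee_rot: [178.9, 0.4, 120.9]
contact_force: [3.5, -6.2, 11.7]
grip_width: 0.0002
```

Call:
{"api": "servo_tool", "payload": {
  "plan": "-1 0 0 6 0; -1 0 0 6 0; -1 0 0 6 0"
}}

```text
t: 6.1
eef_pos: [0.6582, -0.3447, 0.1747]
ee_rot: [178.8, 1.1, 120.8]
contact_force: [2.4, -4.8, 9.2]
grip_width: 0.0001
```

Call:
{"api": "servo_tool", "payload": {
  "plan": "-1 3 0 7 0; -1 2 0 7 0; -1 1 0 7 0; -1 1 0 6 0"
}}

```text
t: 6.6
eef_pos: [0.6583, -0.3451, 0.1522]
ee_rot: [178.5, 2.0, 120.6]
contact_force: [2.7, -5.4, 8.6]
grip_width: 0.0002
```

Call:
{"api": "servo_tool", "payload": {
  "plan": "-1 1 0 5 0; -1 0 0 3 0"
}}

```text
t: 6.85
eef_pos: [0.659, -0.3461, 0.1464]
ee_rot: [178.4, 2.2, 120.6]
contact_force: [-14.6, 12.8, 35.0]
grip_width: 0.0003
```

Call:
{"api": "servo_tool", "payload": {
  "plan": "-1 0 0 -10 0; -1 0 0 -40 0; -1 0 0 -50 0; -1 0 0 -50 0; -1 0 0 0 0"
}}

```text
t: 7.48
eef_pos: [0.6522, -0.3433, 0.301]
ee_rot: [178.5, 2.3, 120.6]
contact_force: [-0.4, -0.8, 0.2]
grip_width: -0.0004
```

```bash
python3 - <<'E'
from h import *
go(.654,-.351,.30,120.6)
im=snap('wrist','w2.png',(160,0,480,320),2)
s=snap('scene','s2.png',(150,110,310,270),4)
E
```

```text
t 7.47 pos [ 0.6522 -0.3433  0.301 ] rpy [178.47   2.26 120.56] F [-0.4 -0.8  0.2] w -0.0004 | shift [-7.5 -2.4  1.2] turn -0.0
```

View pics/w2.png

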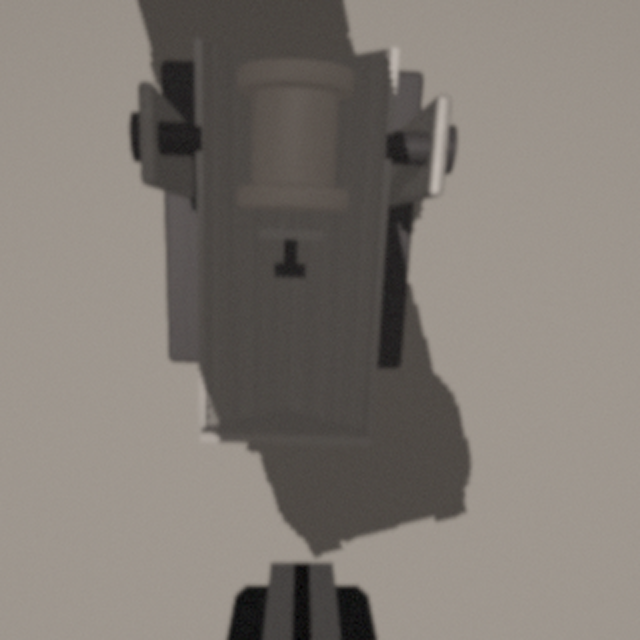

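View pics/s2.png

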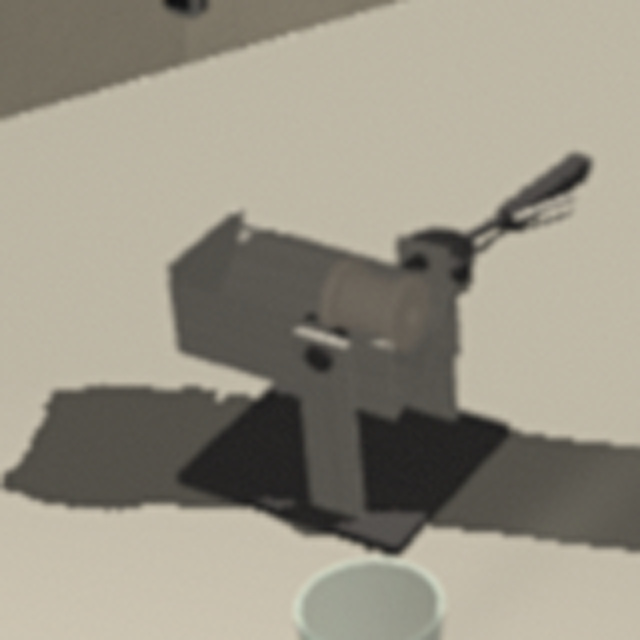

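```bash
cat > /tmp/a.py <<'E'
from h import *
c=lambda x,y:(x/2+160,y/2)
W=lambda px,z:atz('wrist',c(*px),z)
def rep(n,a,b,z):
    a,b=W(a,z),W(b,z);m=(a+b)/2;v=(b-a);print(n,z,'w',np.linalg.norm(v).round(4),'mid',m.round(4),'axis yaw',np.degrees(np.arctan2(-v[0],v[1])).round(1))
rep('front rim',(196,45),(393,52),.125)
rep('mid rim',(203,250),(380,255),.125)
for z in (.135,.139,.143):rep('wall',(203,437),(369,440),z)
rep('knobs',(133,138),(455,148),.125)
rep('sleeve far flange',(235,72),(354,75),.125)
rep('sleeve near flange',(234,198),(350,200),.125)
rep('pin',(277,270),(304,270),.11)
p=optics.camera_model('wrist');print(p['position'],p['orientation'])
E
python3 /tmp/a.py
```

```text
front rim 0.125 w 0.0741 mid [ 0.5805 -0.2183  0.125 ] axis yaw -60.9
mid rim 0.125 w 0.0723 mid [ 0.6166 -0.2821  0.125 ] axis yaw -61.0
wall 0.135 w 0.0712 mid [ 0.653 -0.349  0.135] axis yaw -60.9
wall 0.139 w 0.0703 mid [ 0.6524 -0.348   0.139 ] axis yaw -60.9
wall 0.143 w 0.0693 mid [ 0.6518 -0.3471  0.143 ] axis yaw -60.9
knobs 0.125 w 0.1257 mid [ 0.5971 -0.2462  0.125 ] axis yaw -60.8
sleeve far flange 0.125 w 0.0452 mid [ 0.5847 -0.2255  0.125 ] axis yaw -60.4
sleeve near flange 0.125 w 0.0463 mid [ 0.6064 -0.2644  0.125 ] axis yaw -60.2
pin 0.11 w 0.0117 mid [ 0.6201 -0.2889  0.11  ] axis yaw -59.4
[ 0.60923338 -0.27736355  0.42818129] [161.47736267  -1.43555282  30.62857473]
```

```bash
python3 - <<'E'
from h import *
d=np.array([.486,-.874,0]);y=np.array([.874,.486,0]);P=np.array([.5967,-.2462,.125])
for th in (-4,-2,0,2,4):
    t=np.radians(th);ax=d*np.cos(t)+np.array([0,0,np.sin(t)]);az=-d*np.sin(t)+np.array([0,0,np.cos(t)])
    print(th,((proj('scene',[P+.116*ax+.014*az+s*.037*y for s in(1,-1)]+[P-.038*ax+s*.037*y for s in(1,-1)])-[150,110])*4).round(0).tolist())
E
```

```text
-4 [[174.0, 279.0], [243.0, 220.0], [399.0, 350.0], [462.0, 286.0]]
-2 [[173.0, 273.0], [243.0, 214.0], [399.0, 352.0], [463.0, 288.0]]
0 [[173.0, 267.0], [243.0, 209.0], [399.0, 353.0], [463.0, 290.0]]
2 [[173.0, 262.0], [243.0, 203.0], [399.0, 355.0], [463.0, 292.0]]
4 [[173.0, 256.0], [243.0, 198.0], [399.0, 357.0], [463.0, 294.0]]
```

```bash
python3 - <<'E'
from h import *
go(.507,.264,.29,125.3)
s=rot(ctrl.get_state()['ee_rot']);print(s[:,2])
E
```

```text
t 7.58 pos [ 0.6515 -0.3422  0.2967] rpy [178.62   1.99 120.58] F [-0.9  0.5 -0.8] w -0.0 | shift [595.3 184.2  -9.6] turn -4.7
[ 0.03829091 -0.01761011 -0.99911145]
```

Call:
{"api": "servo_tool", "payload": {
  "plan": "0.2 50 15 0 0; 0.2 55 17 -1 0; 0.2 55 17 -1 0; 0.2 55 17 -1 0; 0.2 55 17 -1 0; 0.2 55 17 -1 0; 0.2 55 17 -1 0; 0.2 55 17 -1 0"
}}

```text
t: 8.57
eef_pos: [0.5381, 0.1117, 0.28]
ee_rot: [179.5, 1.7, 120.4]
contact_force: [1.3, 0.1, 0.0]
grip_width: 0.051
```

```bash
python3 - <<'E'
from h import *
go(.507,.264,.29,125.3)
E
```

```text
t 8.57 pos [0.5381 0.1117 0.28  ] rpy [179.47   1.65 120.38] F [1.3 0.1 0. ] w 0.051 | shift [146.8  50.4 -13.8] turn -4.9
```

Call:
{"api": "servo_tool", "payload": {
  "plan": "0.2 50 17 -5 0; 0.2 48 17 -5 0; 0.2 40 14 -3 -4.9; 0.2 0 0 0 0; 0.2 0 0 0 0"
}}

```text
t: 9.2
eef_pos: [0.5033, 0.2643, 0.2835]
ee_rot: [-179.9, 1.7, 125.9]
contact_force: [-0.1, -0.3, 0.2]
grip_width: 0.0514
```

```bash
python3 - <<'E'
from h import *
im=snap('wrist','w3.png')
for l in('rod_grip','rod','rod_tip','rack'):
    for e in trace('wrist',l)[:1]: print(l,round(e['p'],2),e['point'],np.round(cv2.boxPoints(cv2.minAreaRect(cv2.findNonZero(e['pixels'].astype(np.uint8))))).tolist())
go(.507,.264,.29,125.3)
E
```

```text
rod_grip 0.82 [323.1, 259.9] [[307.0, 189.0], [331.0, 188.0], [336.0, 351.0], [312.0, 352.0]]
rod 0.67 [323.0, 262.6] [[305.0, 187.0], [330.0, 186.0], [337.0, 350.0], [313.0, 351.0]]
rod_tip 0.26 [141.8, 469.2] [[124.0, 454.0], [171.0, 454.0], [171.0, 479.0], [124.0, 479.0]]
rack 0.91 [332.1, 49.4] [[268.0, 0.0], [356.0, -32.0], [401.0, 90.0], [313.0, 122.0]]
t 9.45 pos [0.5038 0.264  0.2844] rpy [-179.95    1.66  125.85] F [-0.8 -0.4  0.7] w 0.0511 | shift [-2.1  2.6 -5.6] turn 0.6
```

View pics/w3.png

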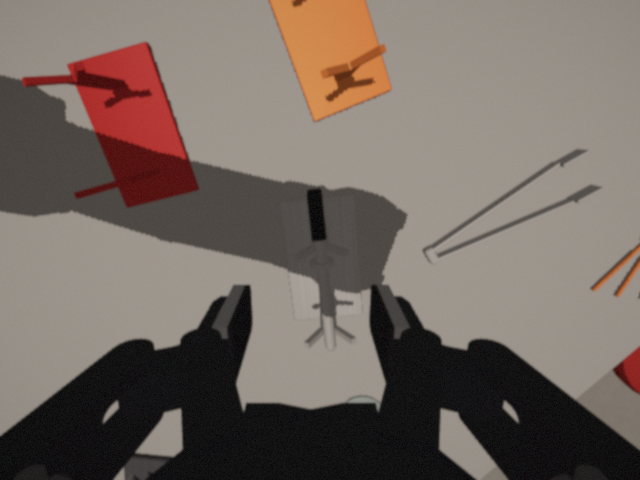

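The grey rack, marked by the rod lying in it, is confirmed as the one meant. The handle runs from (316,188) to (320,241), the collar is at (322,260) and the tip at (331,349).

```bash
python3 - <<'E'
from h import *
W=lambda px,z:atz('wrist',px,z)
a,b,t=W((315.5,189),.102),W((319.5,240.5),.102),W((331,349),.09)
r=(t-a)[:2];print('back',a,'front',b,'tip',t,'len ab',np.linalg.norm((b-a)[:2]),'a-t',np.linalg.norm(r),'yaw',np.degrees(np.arctan2(r[1],r[0])))
u=r/np.linalg.norm(r); c=t[:2]-u*.152; c2=a[:2]+u*.023;print('handle c',c,c2)
C=(c+c2)/2; g=C-u*.009;print(u,'grip',g); go(g[0],g[1],.16,np.degrees(np.arctan2(u[1],u[0]))+180)
m=optics.camera_model('top')
tp=[tuple(x) for x in proj('top',[[*C,.102],[*t[:2],.09]])];print(tp)
E
```

```text
back [0.49777427 0.28019688 0.102     ] front [0.52953557 0.24302303 0.102     ] tip [0.61591138 0.14701643 0.09      ] len ab 0.04889453344652668 a-t 0.1780264239634079 yaw -48.42551614902531
handle c [0.51504523 0.26072667] [0.51303691 0.26299072]
[ 0.66359312 -0.74809369] grip [0.50806873 0.26859154]
t 9.45 pos [0.5038 0.264  0.2844] rpy [-179.95    1.66  125.85] F [-0.8 -0.4  0.7] w 0.0511 | shift [  4.8   6.2 124.3] turn -5.7
[(np.float64(213.10498223996763), np.float64(237.3276624149604)), (np.float64(256.03231606786943), np.float64(199.05223553030928))]
```

Call:
{"api": "servo_tool", "payload": {
  "plan": "0.2 5 6 40 -5.7; 0.2 0 0 40 0; 0.2 0 0 40 0; 0.2 0 0 0 0"
}}

```text
t: 9.95
eef_pos: [0.5093, 0.2671, 0.1624]
ee_rot: [-179.9, 1.6, 131.5]
contact_force: [0.2, 0.4, 1.2]
grip_width: 0.0513
```

```bash
python3 - <<'E'
from h import *
im=snap('wrist','w4.png')
go(.5081,.2686,.082,131.6)
b=im[:,:,:].max(2)<40
print([(r,np.where(b[r,250:380])[0].min()+250 if b[r,250:380].any() else 0,np.where(b[r,250:380])[0].max()+250 if b[r,250:380].any() else 0) for r in range(140,290,10)])
print(proj('wrist',[[.5141,.2619,.102],[.4977,.280,.102],[.6159,.147,.09]]))
E
```

```text
t 10.0 pos [0.5103 0.2675 0.1643] rpy [179.9    1.67 131.51] F [ 0.1 -0.6  1.4] w 0.0515 | shift [ 4.6 -1.1 82.2] turn -0.1
[(140, 0, 0), (150, 0, 0), (160, 0, 0), (170, 0, 0), (180, 0, 0), (190, 0, 0), (200, 0, 0), (210, 0, 0), (220, 0, 0), (230, np.int64(297), np.int64(317)), (240, np.int64(296), np.int64(317)), (250, np.int64(296), np.int64(317)), (260, np.int64(296), np.int64(317)), (270, np.int64(297), np.int64(317)), (280, np.int64(297), np.int64(317))]
[[308.57476852 266.27703006]
 [308.01168473 226.89836691]
 [309.02111536 446.10530255]]
```

View pics/w4.png

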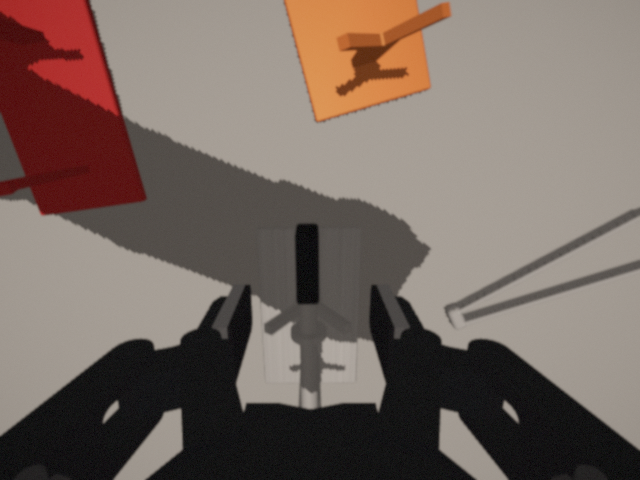

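Call:
{"api": "servo_tool", "payload": {
  "plan": "0.2 4 -1 30 0; 0.2 0 0 30 0; 0.2 0 0 17 0; 0.2 0 0 0 0"
}}

```text
t: 10.5
eef_pos: [0.5128, 0.2703, 0.0932]
ee_rot: [179.3, 1.7, 131.4]
contact_force: [0.2, 0.3, -0.3]
grip_width: 0.0514
```

```bash
python3 - <<'E'
from h import *
go(.5081,.2686,.082,131.6)
E
```

```text
t 10.5 pos [0.5128 0.2703 0.0932] rpy [179.3    1.7  131.44] F [ 0.2  0.3 -0.3] w 0.0514 | shift [ 2.1 -4.8 11.1] turn -0.2
```

Small correction, then close.

Call:
{"api": "servo_tool", "payload": {
  "plan": "0.2 2 -5 6 0; 0.2 0 0 5 0; 0.2 0 0 0 0; -1 0 0 0 0; -1 0 0 0 0; -1 0 0 0 0; -1 0 0 0 0"
}}

```text
t: 11.38
eef_pos: [0.5072, 0.2676, 0.0842]
ee_rot: [179.4, 1.6, 131.4]
contact_force: [-2.2, -1.4, 4.1]
grip_width: 0.0131
```

```bash
python3 - <<'E'
from h import *
go(.5081,.2686,.082,131.6)
E
```

```text
t 11.38 pos [0.5072 0.2676 0.0842] rpy [179.35   1.62 131.39] F [-2.2 -1.4  4.1] w 0.0131 | shift [0.2 1.3 2.2] turn -0.2
```

Call:
{"api": "servo_tool", "payload": {
  "plan": "-1 0 0 -10 0; -1 0 0 -25 0; -1 0 0 -40 0; -1 0 0 -40 0; -1 0 0 -30 0; -1 0 0 0 6; -1 0 0 0 6; -1 0 0 0 0"
}}

```text
t: 12.38
eef_pos: [0.5035, 0.2696, 0.2387]
ee_rot: [178.8, 1.4, 119.1]
contact_force: [0.5, 0.4, -2.6]
grip_width: 0.0129
```

```bash
python3 - <<'E'
from h import *
go(.4905,-.0562,.2,119.1)
E
```

```text
t 12.38 pos [0.5035 0.2696 0.2387] rpy [178.83   1.39 119.05] F [ 0.5  0.4 -2.6] w 0.0129 | shift [-277.5 -170.5   42. ] turn -0.0
```

Call:
{"api": "servo_tool", "payload": {
  "plan": "-1 -25 -15 0 0; -1 -45 -28 0 0; -1 -45 -28 0 0; -1 -45 -28 0 0; -1 -45 -28 0 0; -1 -40 -25 0 0; -1 -20 -12 0 0; -1 0 0 0 0"
}}

```text
t: 13.38
eef_pos: [0.4874, -0.0576, 0.2431]
ee_rot: [178.7, 1.4, 119.9]
contact_force: [-0.4, 0.4, -0.4]
grip_width: 0.0126
```

```bash
python3 - <<'E'
from h import *
go(.4905,-.0562,.2,119.1)
E
```

```text
t 13.38 pos [ 0.4874 -0.0576  0.2431] rpy [178.74   1.38 119.91] F [-0.4  0.4 -0.4] w 0.0126 | shift [ 0.8  2.4 43.2] turn 0.8
```

Call:
{"api": "servo_tool", "payload": {
  "plan": "-1 1 2 35 0.8; -1 0 0 35 0; -1 0 0 35 0; -1 0 0 17 0; -1 0 0 0 0"
}}

```text
t: 14.0
eef_pos: [0.4924, -0.0557, 0.119]
ee_rot: [178.6, 1.3, 119.6]
contact_force: [-0.4, -0.0, -0.6]
grip_width: 0.0125
```

```bash
python3 - <<'E'
from h import *
go(.4905,-.0562,.119,119.1)
w=snap('wrist','w5.png'); s=optics.read_camera('scene')
a=w[120:480,120:520]; b=cv2.resize(s[120:260,180:340],(411,360),interpolation=cv2.INTER_CUBIC)
cv2.imwrite('pics/c5.png',np.hstack([cv2.resize(a,(400,360)),b])[:,:800,::-1])
np.save('s5.npy',s);np.save('w5.npy',w)
E
```

```text
t 14.0 pos [ 0.4924 -0.0557  0.119 ] rpy [178.61   1.31 119.57] F [-0.4 -0.  -0.6] w 0.0125 | shift [ 0.5 -1.9 -0.1] turn 0.5
```

View pics/c5.png

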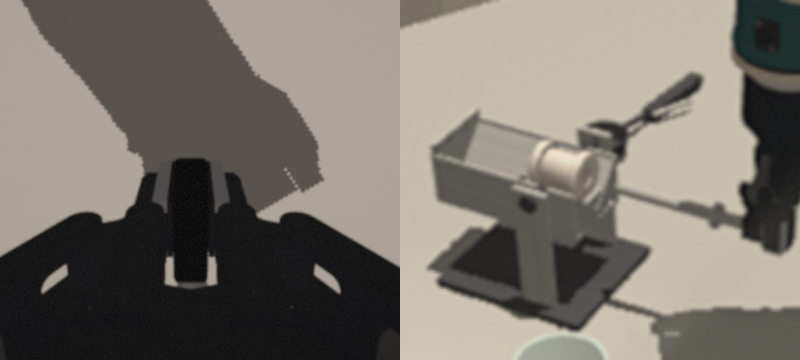

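```bash
python3 - <<'E'
from h import *
s=ctrl.get_state();p=np.array(s['eef_pos']);yaw=np.radians(s['ee_rot'][2]-180+.2);d=np.array([np.cos(yaw),np.sin(yaw),0])
base=p+[0,0,.006]
P=[base+d*x for x in(.0088+.0495,.0088+.1,.161)]
f=lambda P:((proj('scene',P)-[180,120])*2.569+[400,0]).round(1).tolist()
print('rod pred collar,mid,tip',f(P),P[-1])
D=np.array([.486,-.874,0]);c=np.array([.5955,-.2450,.125])
print('sleeve pred front,mid,back',f([c-.025*D,c,c+.025*D]))
print('lateral of tip off axis', (P[-1]-c)@np.array([.874,.486,0]), 'along', (P[-1]-c)@D)
im=np.load('s5.npy');g=im.astype(int).sum(2)
# rod centre by columns
for c0 in range(264,300,4):
    col=g[185:215,c0]; print(c0,col.tolist())
E
```

```text
rod pred collar,mid,tip [[716.6, 215.4], [666.0, 201.1], [614.8, 186.7]] [ 0.57300311 -0.19550439  0.12614417]
sleeve pred front,mid,back [[589.5, 177.2], [565.9, 170.4], [542.7, 163.6]]
lateral of tip off axis 0.004392587812063344 along -0.054192654675809276
264 [447, 434, 416, 417, 410, 408, 425, 410, 338, 276, 293, 326, 345, 389, 460, 495, 502, 502, 498, 488, 477, 479, 483, 478, 468, 461, 416, 328, 263, 247]
268 [558, 559, 557, 557, 554, 564, 570, 549, 480, 370, 318, 438, 539, 562, 559, 559, 560, 558, 559, 558, 560, 561, 560, 558, 557, 561, 563, 519, 387, 266]
272 [559, 558, 557, 562, 557, 553, 554, 566, 554, 489, 390, 313, 390, 512, 560, 562, 561, 557, 556, 559, 557, 562, 560, 557, 557, 559, 562, 559, 523, 402]
276 [558, 556, 558, 556, 560, 558, 559, 561, 572, 562, 502, 405, 317, 382, 512, 562, 562, 558, 558, 559, 559, 561, 561, 557, 559, 559, 557, 559, 563, 547]
280 [558, 557, 558, 557, 557, 559, 559, 558, 560, 565, 557, 516, 426, 321, 343, 485, 557, 563, 560, 559, 557, 555, 560, 558, 561, 559, 556, 557, 560, 559]
284 [559, 557, 555, 560, 558, 558, 559, 556, 559, 560, 571, 566, 525, 440, 338, 336, 482, 554, 561, 561, 559, 559, 558, 559, 559, 558, 559, 560, 561, 557]
288 [557, 557, 556, 557, 556, 558, 562, 558, 559, 559, 557, 562, 551, 473, 365, 289, 302, 454, 543, 562, 559, 559, 558, 562, 558, 556, 559, 559, 555, 556]
292 [559, 558, 560, 558, 558, 559, 559, 556, 560, 559, 560, 562, 520, 389, 272, 254, 252, 298, 436, 535, 564, 560, 557, 556, 558, 560, 559, 556, 559, 559]
296 [560, 560, 556, 560, 561, 557, 556, 558, 559, 556, 556, 562, 565, 523, 395, 278, 256, 252, 275, 394, 518, 563, 560, 557, 560, 562, 558, 557, 561, 555]
```

Call:
{"api": "servo_tool", "payload": {
  "plan": "-1 0 -2 0 0.7; -1 0 0 0 0"
}}

```text
t: 14.35
eef_pos: [0.4922, -0.0565, 0.1219]
ee_rot: [178.3, 1.4, 118.8]
contact_force: [-0.5, 0.2, -1.9]
grip_width: 0.0129
```

```bash
cat > ax.py <<'E'
from h import *
def ax():
    s=ctrl.get_state();p=np.array(s['eef_pos']);yaw=np.radians(s['ee_rot'][2]-180+.1);d=np.array([np.cos(yaw),np.sin(yaw),0])
    D=np.array([.486,-.874,0]);N=np.array([.874,.486,0]);c=np.array([.5955,-.2450,.125])
    base=p+[0,0,.006];t=base+.161*d-c
    print('t',round(s['t'],2),'TCP',p.round(4),'rpy',np.round(s['ee_rot'],2),'tip along %.1f lat %.1f z %.1f | TCP lat %.1f yawerr %.2f'%(t@D*1e3,t@N*1e3,t[2]*1e3,(base-c)@N*1e3,np.degrees(yaw)+60.9),'F',np.round(s['contact_force'],2),'Faxial %.1f lat %.1f'%(np.array(s['contact_force'])@D,np.array(s['contact_force'])@N))
ax()
E
python3 ax.py
```

```text
t 14.35 TCP [ 0.4922 -0.0565  0.1219] rpy [178.31   1.37 118.83] tip along -53.9 lat 0.9 z 2.9 | TCP lat 1.3 yawerr -0.17 F [-0.5   0.17 -1.91] Faxial -0.4 lat -0.4
```

Call:
{"api": "servo_tool", "payload": {
  "plan": "-1 -5 -1 2 0; -1 -5 0 0 0; -1 -5 0 0 0"
}}

```text
t: 14.72
eef_pos: [0.4994, -0.0707, 0.1208]
ee_rot: [178.2, 1.4, 118.9]
contact_force: [-0.3, 0.8, -2.0]
grip_width: 0.0131
```

```bash
python3 ax.py; python3 ax.py
```

```text
t 14.72 TCP [ 0.4994 -0.0707  0.1208] rpy [178.24   1.38 118.88] tip along -38.0 lat 0.4 z 1.8 | TCP lat 0.7 yawerr -0.12 F [-0.26  0.78 -2.02] Faxial -0.8 lat 0.2
t 14.72 TCP [ 0.4994 -0.0707  0.1208] rpy [178.24   1.38 118.88] tip along -38.0 lat 0.4 z 1.8 | TCP lat 0.7 yawerr -0.12 F [-0.26  0.78 -2.02] Faxial -0.8 lat 0.2
```

```bash
cat >> ax.py <<'E'
u0=np.array([np.cos(np.radians(-48.5)),np.sin(np.radians(-48.5)),0])
v=rot(ctrl.get_state()['ee_rot'])@rot([179.35,1.62,131.39]).T@u0
pit=np.degrees(np.arcsin(v[2])); print('rod pitch %.2f deg, tip dz %.1f mm, yaw %.2f'%(pit,161*v[2],np.degrees(np.arctan2(v[1],v[0]))))
E
python3 ax.py
```

```text
t 14.72 TCP [ 0.4994 -0.0707  0.1208] rpy [178.24   1.38 118.88] tip along -38.0 lat 0.4 z 1.8 | TCP lat 0.7 yawerr -0.12 F [-0.26  0.78 -2.02] Faxial -0.8 lat 0.2
rod pitch -0.24 deg, tip dz -0.7 mm, yaw -60.98
```

Well aligned. I'll advance slowly and watch the force.

Call:
{"api": "servo_tool", "payload": {
  "plan": "-1 -6 -0.5 0.5 0; -1 -6 0 0 0; -1 -6 0 0 0; -1 -6 0 0 0"
}}

```text
t: 15.22
eef_pos: [0.5113, -0.0938, 0.1207]
ee_rot: [178.3, 1.4, 118.9]
contact_force: [0.6, -0.1, -1.5]
grip_width: 0.0127
```

```bash
python3 ax.py
```

```text
t 15.22 TCP [ 0.5113 -0.0938  0.1207] rpy [178.26   1.38 118.86] tip along -12.0 lat -0.4 z 1.7 | TCP lat -0.1 yawerr -0.14 F [ 0.56 -0.06 -1.46] Faxial 0.3 lat 0.5
rod pitch -0.24 deg, tip dz -0.7 mm, yaw -61.00
```

Call:
{"api": "servo_tool", "payload": {
  "plan": "-1 -8 0 0.2 0; -1 -8 0 0 0; -1 -8 0 0 0; -1 -8 0 0 0; -1 -8 0 0 0"
}}

```text
t: 15.85
eef_pos: [0.532, -0.131, 0.1214]
ee_rot: [178.3, 1.4, 118.9]
contact_force: [-0.3, 1.3, -3.4]
grip_width: 0.0132
```

```bash
python3 - <<'E'
exec(open('ax.py').read())
s=optics.read_camera('scene')
cv2.imwrite('pics/s6.png',cv2.resize(s[120:260,180:340],None,fx=4,fy=4,interpolation=cv2.INTER_CUBIC)[:,:,::-1])
E
```

```text
t 15.85 TCP [ 0.532  -0.131   0.1214] rpy [178.27   1.36 118.89] tip along 30.5 lat -0.4 z 2.4 | TCP lat -0.1 yawerr -0.11 F [-0.3   1.28 -3.37] Faxial -1.3 lat 0.4
rod pitch -0.26 deg, tip dz -0.7 mm, yaw -60.97
```

View pics/s6.png

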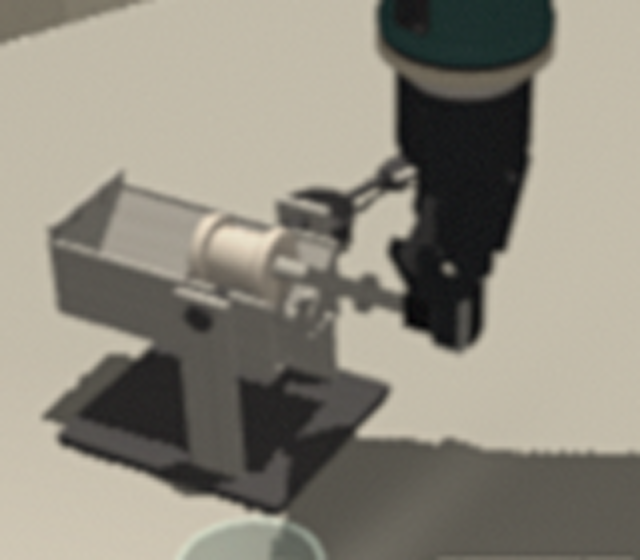

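Call:
{"api": "servo_tool", "payload": {
  "plan": "-1 -8 0 1.2 0; -1 -8 0 0.5 0; -1 -7 0 0 0; -1 -7 0 0 0"
}}

```text
t: 16.4
eef_pos: [0.5478, -0.1598, 0.1204]
ee_rot: [178.3, 1.4, 118.9]
contact_force: [0.7, 1.2, -2.2]
grip_width: 0.0127
```

```bash
python3 ax.py
```

```text
t 16.4 TCP [ 0.5478 -0.1598  0.1204] rpy [178.27   1.39 118.86] tip along 63.4 lat -0.6 z 1.4 | TCP lat -0.3 yawerr -0.14 F [ 0.74  1.2  -2.18] Faxial -0.7 lat 1.2
rod pitch -0.23 deg, tip dz -0.6 mm, yaw -61.00
```

Call:
{"api": "servo_tool", "payload": {
  "plan": "-1 -4 0 0.3 0; -1 -4 0 0 0; -1 -3 0 0 0"
}}

```text
t: 16.77
eef_pos: [0.5535, -0.1703, 0.1203]
ee_rot: [178.3, 1.4, 118.9]
contact_force: [0.5, 0.8, -2.7]
grip_width: 0.0129
```

```bash
python3 ax.py
```

```text
t 16.77 TCP [ 0.5535 -0.1703  0.1203] rpy [178.27   1.39 118.86] tip along 75.3 lat -0.7 z 1.3 | TCP lat -0.4 yawerr -0.14 F [ 0.46  0.79 -2.72] Faxial -0.5 lat 0.8
rod pitch -0.23 deg, tip dz -0.6 mm, yaw -61.00
```

Call:
{"api": "servo_tool", "payload": {
  "plan": "-1 -2.5 0 0 0; -1 -2.5 0 0 0"
}}

```text
t: 17.02
eef_pos: [0.556, -0.1748, 0.1205]
ee_rot: [178.3, 1.4, 118.9]
contact_force: [0.4, 0.9, -2.7]
grip_width: 0.013
```

Call:
{"api": "servo_tool", "payload": {
  "plan": "-1 -2.5 0 0 0; -1 -2.5 0 0 0"
}}

```text
t: 17.27
eef_pos: [0.5585, -0.1791, 0.1205]
ee_rot: [178.3, 1.4, 118.9]
contact_force: [-1.0, 4.6, -1.8]
grip_width: 0.0128
```

Call:
{"api": "servo_tool", "payload": {
  "plan": "-1 -1.5 0 0 0; -1 0 0 0 0"
}}

```text
t: 17.52
eef_pos: [0.5588, -0.1795, 0.1203]
ee_rot: [178.3, 1.2, 118.9]
contact_force: [-2.1, 4.1, 0.2]
grip_width: 0.0131
```

```bash
python3 ax.py
```

```text
t 17.52 TCP [ 0.5588 -0.1795  0.1203] rpy [178.3    1.2  118.91] tip along 85.9 lat -0.4 z 1.3 | TCP lat -0.2 yawerr -0.09 F [-2.05  4.1   0.19] Faxial -4.6 lat 0.2
rod pitch -0.41 deg, tip dz -1.2 mm, yaw -60.95
```

Call:
{"api": "servo_tool", "payload": {
  "plan": "-1 -2 0 0 0; -1 -2 0 0 0"
}}

```text
t: 17.77
eef_pos: [0.5596, -0.1805, 0.1199]
ee_rot: [178.4, 0.9, 119.0]
contact_force: [-11.9, 14.7, 8.6]
grip_width: 0.0128
```

```bash
python3 ax.py
```

```text
t 17.77 TCP [ 0.5596 -0.1805  0.1199] rpy [178.35   0.87 118.99] tip along 87.2 lat 0.0 z 0.9 | TCP lat -0.0 yawerr -0.01 F [-11.91  14.67   8.64] Faxial -18.6 lat -3.3
rod pitch -0.75 deg, tip dz -2.1 mm, yaw -60.87
```

```bash
python3 - <<'E'
exec(open('ax.py').read())
s=optics.read_camera('scene');t=optics.read_camera('top')
a=cv2.resize(s[150:230,190:290],(750,600),interpolation=cv2.INTER_CUBIC)
cv2.imwrite('pics/s7.png',a[:,:,::-1]);np.save('s7.npy',s)
P=np.array(ctrl.get_state()['eef_pos'])+[0,0,.006]; v=v/np.linalg.norm(v)
print('pred collar face, sleeve ends, tip',((proj('scene',[P+v*x for x in (.061,.086,.111,.161)])-[190,150])*7.5).round().tolist())
E
```

```text
t 17.77 TCP [ 0.5596 -0.1805  0.1199] rpy [178.35   0.87 118.99] tip along 87.2 lat 0.0 z 0.9 | TCP lat -0.0 yawerr -0.01 F [-11.91  14.67   8.64] Faxial -18.6 lat -3.3
rod pitch -0.75 deg, tip dz -2.1 mm, yaw -60.87
pred collar face, sleeve ends, tip [[444.0, 282.0], [376.0, 263.0], [309.0, 245.0], [176.0, 208.0]]
```

View pics/s7.png

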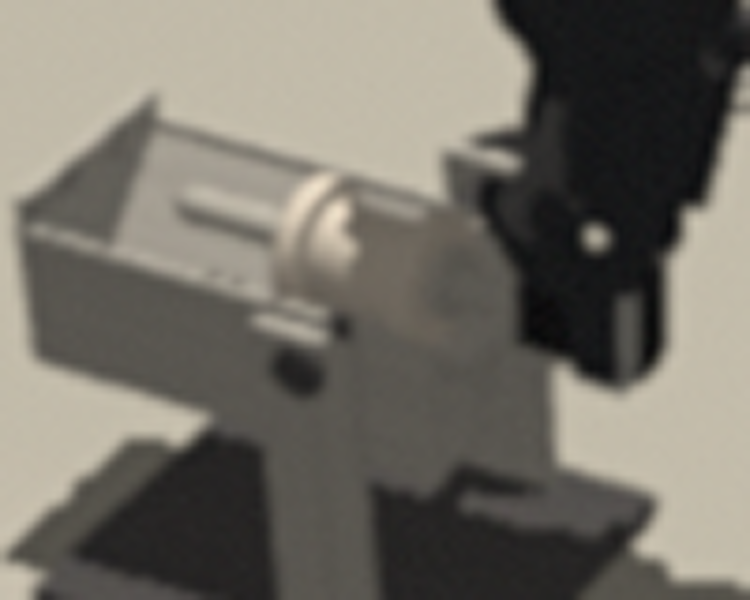

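Call:
{"api": "servo_tool", "payload": {
  "plan": "-1 0 0 0 0; -1 0 0 0 0"
}}

```text
t: 18.12
eef_pos: [0.559, -0.1794, 0.1197]
ee_rot: [178.4, 0.7, 119.0]
contact_force: [-2.1, 4.2, 1.4]
grip_width: 0.013
```

```bash
python3 ax.py
```

```text
t 18.12 TCP [ 0.559  -0.1794  0.1197] rpy [178.38   0.72 119.03] tip along 85.9 lat 0.2 z 0.7 | TCP lat 0.0 yawerr 0.03 F [-2.14  4.17  1.43] Faxial -4.7 lat 0.2
rod pitch -0.90 deg, tip dz -2.5 mm, yaw -60.83
```

Call:
{"api": "servo_tool", "payload": {
  "plan": "-1 1 0 -2 0; -1 0 0 -5 0; -1 0 0 -7 0; -1 0 0 -9 0; -1 0 0 -10 0"
}}

```text
t: 18.75
eef_pos: [0.5573, -0.1793, 0.1547]
ee_rot: [178.4, 0.8, 119.0]
contact_force: [-1.1, 0.2, -2.0]
grip_width: 0.0129
```

```bash
python3 ax.py
```

```text
t 18.75 TCP [ 0.5573 -0.1793  0.1547] rpy [178.41   0.77 118.99] tip along 85.1 lat -1.4 z 35.7 | TCP lat -1.4 yawerr -0.01 F [-1.1   0.24 -2.03] Faxial -0.7 lat -0.8
rod pitch -0.85 deg, tip dz -2.4 mm, yaw -60.88
```

Call:
{"api": "servo_tool", "payload": {
  "plan": "-1 0 0 -10 0; -1 0 0 -12 0; -1 0 0 -15 0; -1 0 0 -15 0; -1 0 0 -15 0; -1 0 0 -10 0; -1 0 0 0 0; -1 0 0 0 0"
}}

```text
t: 19.75
eef_pos: [0.555, -0.1796, 0.2386]
ee_rot: [178.3, 0.8, 119.0]
contact_force: [0.3, 0.4, -4.1]
grip_width: 0.0127
```

```bash
python3 - <<'E'
exec(open('ax.py').read())
s=optics.read_camera('scene')
P=np.array(ctrl.get_state()['eef_pos'])+[0,0,.006]; v=v/np.linalg.norm(v)
q=proj('scene',[P+v*x for x in (.061,.086,.111,.161)]);print(q.round().tolist())
c=q[1].astype(int); x0,y0=c[0]-60,c[1]-50
cv2.imwrite('pics/s8.png',cv2.resize(s[y0:y0+100,x0:x0+120],(720,600),interpolation=cv2.INTER_CUBIC)[:,:,::-1]);print((q-[x0,y0])*6)
E
```

```text
t 19.75 TCP [ 0.555  -0.1796  0.2386] rpy [178.3    0.82 118.99] tip along 84.2 lat -3.5 z 119.6 | TCP lat -3.6 yawerr -0.01 F [ 0.27  0.45 -4.05] Faxial -0.3 lat 0.4
rod pitch -0.79 deg, tip dz -2.2 mm, yaw -60.87
[[248.0, 143.0], [239.0, 141.0], [229.0, 138.0], [211.0, 134.0]]
[[420.93569964 318.12727272]
 [363.54029163 303.9083152 ]
 [306.84956203 289.86393248]
 [195.53085704 262.28618728]]
```

View pics/s8.png

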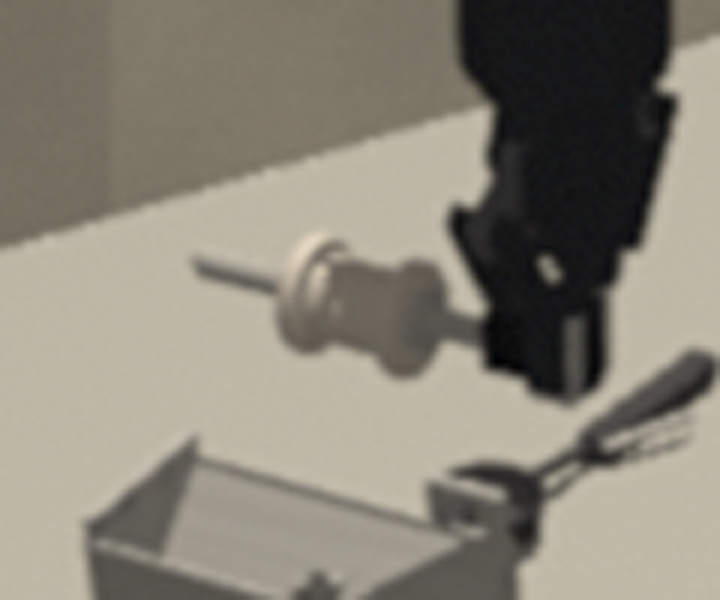

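```bash
python3 -c "
from h import *
go(.5072,.2676,.245,119)"
```

```text
t 19.8 pos [ 0.5551 -0.1796  0.2385] rpy [178.3    0.83 118.98] F [-1.1 -1.2 -3. ] w 0.0131 | shift [414.3 175.1  -7.3] turn -0.0
```

Call:
{"api": "servo_tool", "payload": {
  "plan": "-1 5 2 -2 0; -1 10 4 -2 0; -1 15 6 -1 0; -1 20 8.5 -1 0; -1 25 10.5 0 0; -1 25 10.5 0 0; -1 25 10.5 0 0; -1 25 10.5 0 0"
}}

```text
t: 20.8
eef_pos: [0.5345, -0.0078, 0.2438]
ee_rot: [178.3, 0.7, 119.0]
contact_force: [0.8, -0.6, -2.0]
grip_width: 0.013
```

Call:
{"api": "servo_tool", "payload": {
  "plan": "-1 25 10.5 0 0; -1 25 10.5 0 0; -1 25 10.5 0 0; -1 25 10.5 0 0; -1 25 10.5 0 0; -1 25 10.5 0 0; -1 25 10.5 0 0; -1 20 8.5 0 0"
}}

```text
t: 21.8
eef_pos: [0.5045, 0.219, 0.2446]
ee_rot: [178.2, 0.5, 119.5]
contact_force: [0.6, 0.8, -2.9]
grip_width: 0.0131
```

```bash
python3 -c "
from h import *
go(.5072,.2676,.245,131.4)"
```

```text
t 21.8 pos [0.5045 0.219  0.2446] rpy [178.21   0.54 119.54] F [ 0.6  0.8 -2.9] w 0.0131 | shift [41.  26.4  0. ] turn -11.9
```

Call:
{"api": "servo_tool", "payload": {
  "plan": "-1 15 9 0 0; -1 12 8 0 0; -1 7 5 0 -3; -1 4 2 0 -3; -1 0 0 0 -3; -1 0 0 0 -2.9; -1 0 0 0 0"
}}

```text
t: 22.68
eef_pos: [0.5059, 0.2677, 0.2449]
ee_rot: [178.4, 1.0, 132.4]
contact_force: [-0.6, -0.8, -3.2]
grip_width: 0.0125
```

```bash
cat > pl.py <<'E'
from h import *
s=ctrl.get_state()
go(.5072,.2676,.0842,131.4)
u0=np.array([np.cos(np.radians(-48.5)),np.sin(np.radians(-48.5)),0])
v=rot(s['ee_rot'])@rot([179.35,1.62,131.39]).T@u0
N=np.array([-u0[1],u0[0],0]);e=np.array(s['eef_pos'])-[.5072,.2676,.0842]
print('pitch %.2f yaw %.2f'%(np.degrees(np.arcsin(v[2])),np.degrees(np.arctan2(v[1],v[0]))),'err along %.1f lat %.1f z %.1f; tip lat %.1f z %.1f'%(e@u0*1e3,e@N*1e3,e[2]*1e3,(e+.161*(v-u0))@N*1e3,(e+.161*v)[2]*1e3))
E
python3 pl.py
```

```text
t 22.68 pos [0.5059 0.2677 0.2449] rpy [178.39   0.95 132.42] F [-0.6 -0.8 -3.2] w 0.0125 | shift [  1.7  -3.6 160.6] turn 1.0
pitch -0.67 yaw -47.44 err along -0.9 lat -0.9 z 160.7; tip lat 2.0 z 158.8
```

Call:
{"api": "servo_tool", "payload": {
  "plan": "-1 1 -2 15 1; -1 0 -1 25 0; -1 0 -1 30 0; -1 0 0 25 0; -1 0 0 15 0; -1 0 0 5 0; -1 0 0 0 0"
}}

```text
t: 23.55
eef_pos: [0.5051, 0.2649, 0.1227]
ee_rot: [178.5, 1.0, 130.9]
contact_force: [-0.3, 0.3, -1.7]
grip_width: 0.0128
```

```bash
python3 pl.py; python3 - <<'E'
from h import *
s=optics.read_camera('scene');np.save('s9.npy',s)
cv2.imwrite('pics/s9.png',cv2.resize(s[250:370,310:450],(700,600),interpolation=cv2.INTER_CUBIC)[:,:,::-1])
E
```

```text
t 23.55 pos [0.5051 0.2649 0.1227] rpy [178.47   0.96 130.95] F [-0.3  0.3 -1.7] w 0.0128 | shift [ 1.3  2.3 38.5] turn -0.5
pitch -0.66 yaw -48.92 err along 0.6 lat -3.3 z 38.5; tip lat -4.5 z 36.6
```

Call:
{"api": "servo_tool", "payload": {
  "plan": "-1 1 3.5 8 -0.5; -1 0 0.5 8 0; -1 0 0 8 0; -1 0 0 0 0"
}}

```text
t: 24.1
eef_pos: [0.509, 0.2694, 0.0985]
ee_rot: [178.3, 1.0, 131.5]
contact_force: [-0.1, 0.4, -4.4]
grip_width: 0.0131
```

```bash
python3 pl.py
```

```text
t 24.1 pos [0.509  0.2694 0.0985] rpy [178.34   0.96 131.5 ] F [-0.1  0.4 -4.4] w 0.0131 | shift [ 0.1 -3.  14.2] turn 0.1
pitch -0.65 yaw -48.36 err along -0.1 lat 2.6 z 14.3; tip lat 3.0 z 12.5
```

Call:
{"api": "servo_tool", "payload": {
  "plan": "-1 0 -2.5 6 0; -1 0 0 4 0; -1 0 0 2 0; -1 0 0 0 0"
}}

```text
t: 24.6
eef_pos: [0.5075, 0.2676, 0.0858]
ee_rot: [178.3, 1.0, 131.5]
contact_force: [-0.6, -0.6, -2.5]
grip_width: 0.0128
```

```bash
python3 pl.py
```

```text
t 24.6 pos [0.5075 0.2676 0.0858] rpy [178.34   0.96 131.49] F [-0.6 -0.6 -2.5] w 0.0128 | shift [ 0.2 -0.3  1.6] turn 0.1
pitch -0.66 yaw -48.38 err along 0.2 lat 0.2 z 1.6; tip lat 0.6 z -0.3
```

Call:
{"api": "servo_tool", "payload": {
  "plan": "-1 0 0 1.5 0; -1 0 0 0.5 0; -1 0 0 0 0; -0.5 0 0 0 0; -0.5 0 0 0 0; -0.3 0 0 0 0; -0.3 0 0 0 0"
}}

```text
t: 25.48
eef_pos: [0.5083, 0.2678, 0.0853]
ee_rot: [178.2, 1.0, 131.5]
contact_force: [0.2, 0.1, 0.1]
grip_width: 0.0298
```

```bash
python3 pl.py
```

```text
t 25.48 pos [0.5083 0.2678 0.0853] rpy [178.22   0.96 131.49] F [0.2 0.1 0.1] w 0.0298 | shift [ 0.6 -1.   1. ] turn 0.1
pitch -0.66 yaw -48.37 err along 0.6 lat 1.0 z 1.1; tip lat 1.4 z -0.8
```

Call:
{"api": "servo_tool", "payload": {
  "plan": "-0.3 0 0 -8 0; -0.3 0 0 -20 0; -0.3 0 0 -40 0; -0.3 0 0 -50 0; -0.3 0 0 -40 0; -0.3 40 0 0 0; -0.3 0 0 0 0"
}}

```text
t: 26.35
eef_pos: [0.4762, 0.2962, 0.2556]
ee_rot: [177.9, 0.9, 131.3]
contact_force: [-0.5, -0.6, 0.5]
grip_width: 0.0302
```

```bash
python3 - <<'E'
from h import *
go(.5,.26)
s=optics.read_camera('scene');w=optics.read_camera('wrist')
a=cv2.resize(s[270:360,315:435],(480,360),interpolation=cv2.INTER_CUBIC)
b=cv2.resize(w[150:390,200:440],(320,320)); b=cv2.copyMakeBorder(b,0,40,0,0,cv2.BORDER_CONSTANT)
cv2.imwrite('pics/f.png',np.hstack([a,b])[:,:,::-1])
# predicted rod points when seated
u=np.array([.6636,-.7481,0]);C=np.array([.5141,.2619,.09])
for n,x in(('handle back',-.023),('front',.023),('tip',.152)): 
    p=C+u*x;print(n,((proj('scene',p)[0]-[315,270])*4).round().tolist(),'wrist crop',((proj('wrist',p)[0]-[200,150])*4/3+[480,0]).round().tolist())
E
```

```text
t 26.35 pos [0.4762 0.2962 0.2556] rpy [177.94   0.94 131.33] F [-0.5 -0.6  0.5] w 0.0302 | shift [-42.9  -6.    0.5] turn 0
handle back [441.0, 163.0] wrist crop [627.0, 121.0]
front [346.0, 147.0] wrist crop [627.0, 184.0]
tip [86.0, 102.0] wrist crop [629.0, 335.0]
```

View pics/f.png

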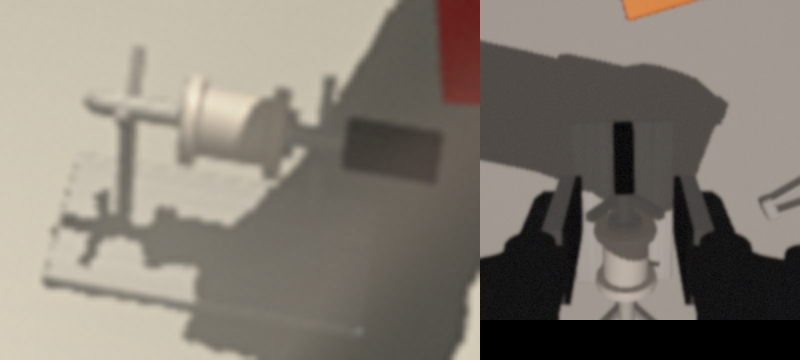

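The rod lies in both notches. In the scene crop the handle spans (345..440, 150) and the tip is at (88,102), matching the predicted (346..441) and (86,102). The sleeve hangs between the forks, so I'm handing in.

```bash
python3 -c "
from plant import sign_off
print(sign_off())"
```

```text
the job is handed in; nothing more can be done
None
```

The job is handed in at about 26 s of the 72 s. The rod is back in both notches of the grey rack with the sleeve hanging on it between the forks; `sign_off()` gave no verdict.

**What I did:**
- **Bin:** the tool cannot pitch, so I pressed the bin's end wall down until it met a hard stop, near level.
- **Threading:** I took the rod by its handle and threaded it through the sleeve. I pushed until the axial force rose sharply to about 19 N, then held at about 5 N. That force was read at the wrist, not between rod and sleeve. The sleeve slid about 10 mm before the stop.
- **Return:** I lifted the sleeve out on the rod, carried it back to the rack, lowered it, opened the jaws and moved clear.

**Last checks:**
- **Rack:** in the final scene picture the handle and tip lie within about 2 pixels of the enlarged crop (under 1 camera pixel) of where the seated rod should be. The handle is on its original side, and the sleeve is still next to the collar.
- **Gripper:** it is clear of everything, with only sensor noise on the force reading.

**Deviations:**
- The tool picked up 1–2° of tilt along the way, leaving the rod pitched about 0.7° tip-down while carried and lowered. It settled in the notches.
- Pressing the bin level peaked at about 39 N total at its stop, with the fingertips rather than the gripper body.
- I did not check the parfait glass, disher and tongs separately at the end, but no move went near them.

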